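# Feel for the blind hole and start the pencil

### The arm

A 6-joint arm with a two-finger parallel gripper is mounted at the origin on the work surface. World frame = base frame: x ahead of the robot, y to its left, z up, the work surface at z = 0. Lengths are in mm, angles in rad, forces in N, time in s.
With the tool pointing down it reaches from about 350 to 775 mm from the base axis. Payload 7.3 kg.
Tool frame: the origin (TCP) lies at the very end of the fingers, on their centre line; the grasp point (between the pads) lies 19 mm behind it; z points along the fingers, y is the line along which they close (so a half turn about z gives the same grasp; the last joint's range is limited). The gripper opens to 92 mm and grips with 3 to 60 N. Pads are 19 mm wide; open, the fingers measure 130 mm over their backs; the gripper's body (75 mm by 190 mm) begins 47 mm behind the grasp point.
Start: joints at [1.106, 0.342, 1.524, -0, 1.275, -0.146], TCP at [164.535, 498.571, 226.741] pointing down, gripper open.
Joint ranges: [-2.53, 2.53], [-0.77, 2.02], [0.04, 2.7], [-1, 4.14], [0.28, 2.66], [-3.11, 3.11]. Speed limits (rad/s): [2.57, 2.57, 3.14, 3.14, 3.14, 3.14].

### API

Orientations are given as [roll, pitch, yaw] about the fixed x, y, z axes, in that order (R = Rz(yaw) Ry(pitch) Rx(roll)).
In Python, from plant import get_obs, vision, workorder gives the robot as it stands.
- The arm moves only by the shell command python3 -m pendant 'ROWS' [OPENING]. ROWS is a JSON object of lists of equal length, an entry for each row: "dp": the shift along the tool's x, y, z in m, a list of three; "rotation": the turn, a rotation vector about the tool's x, y, z in rad, a list of three. A call has 1 to 8 rows; each row is the pose to reach, as a shift and turn from the pose commanded when the call began, along the tool's axes at that moment; what a row does not reach only later rows make up. A row lasts 1/8 s, in which the tool goes at most 62.5 mm and 10.7 degrees, less where a joint would pass 70% of its speed; a pose out of reach is approached as far as the arm can. A call with a gripper value outside its range is refused whole. OPENING is the finger opening in m, from 0 to 0.0918, set as the call begins (- or left out, the last holds). The fingers move at their own pace and stop on an object; the grip force is fixed at half the most. Time passes only in rows, so rows that repeat a pose let the fingers close. It gives the time, the measured TCP pose, the force, the opening and the grip force at its end, in the units of the state.
- get_obs(): the state, without advancing time (a new reading comes with each control period).
- vision.capture(name): name is "side" or "top" or "wrist"; returns a dict with "pixels" (420x560x3 uint8, red, green, blue), "vfov" (degrees; the focal length in pixels is half the picture's height over the tangent of half this angle, whatever the lens; pixels are square), "cx", "cy" (the principal point, pixels), "pose" (4x4, takes a point from camera to world coordinates); the wrist camera has in their place "T_tool_cam" (4x4, takes a point from camera to tool coordinates, whose origin is the TCP and whose axes are the flange's). Camera axes: x right, y up, looking along -z (the intrinsics and any distortion apply to the point x, -y, -z); pixel columns grow to the right and rows downward; lengths in mm; the calibration is good to about 2 mm. A picture is of the moment at which its call begins: read the wrist's pose just before it. There is no depth.
- workorder.close_job(): hands the job in; it is judged then, once.
The state is a dict: "time": time; "joint_positions": joint angles; "dq": joint speeds; "tau": joint torques, N m; "tool_pos": TCP position; "tcp_rot": TCP orientation; "contact_force": force on the tool from outside, world axes, zero at the start; "moment": the same for the moment, N m; "grip_width": finger opening in mm; "finger_force": force on a finger pad.
Only numpy, scipy, OpenCV 4.12 (cv2) and the standard library are available. Lean on these libraries where they do the work, as an engineer would, in place of code of your own. Each camera call takes 0.05 s, during which the arm holds its last target. There are 200 camera calls.

### The job

Take the silver clutch tube from its wooden holder and, pressing only lightly, slide its pin tip along the groove of the grey assembly jig until it drops into the unmarked blind hole; push it fully home and leave it standing. Then slip the teal barrel over the standing tube, right down onto its collar, and let go. Leave everything else where it is.

Things in the scene. Friction and masses are not known exactly. Their poses are not given: they have to be found in the camera images.
- jig: Grey assembly jig, fixed on the turntable, 60 mm (its x) by 168 mm (its y) by 25 mm high; origin at the centre of its underside, z up. A groove runs along y in its top face (see point groove_mid). Press the tube on it only lightly: contact between tube and jig must stay below 28 N. The black insert that forms the groove's floor does not shift under such forces.
- groove_mid (a point): Middle of the groove's flat black floor, 22 mm above the jig's origin, axes as the jig's. Groove: 10.4 mm wide, 3 mm deep, 64 mm long (y -32 to +32), ends closed. One unmarked blind round hole is in the floor: 10.4 mm across, 15 mm deep below the floor, centred on the groove's middle line, somewhere between y -25 and +25 mm; different each time and not told.
- tube: Silver steel clutch tube, loose, 30 to 65 g, 86 mm long, upright in the holder. Origin at its pin's tip, z along its axis upwards. Pin: 8 mm diameter, 16 mm long, tip chamfered 2 mm. Collar: 22 mm diameter, z 16 to 20 mm. Plain shaft to grip: 11 mm diameter, z 20 to 86 mm, last 4 mm tapered. Fully home the collar lies on the jig's top face, the tip 9 mm above the jig's origin.
- holder: Light wooden block, fixed, 44 x 44 x 24 mm, origin at the centre of its underside. The tube's pin stands in a 10 mm wide, 18 mm deep hole in the middle of its top; the tube's collar rests on its top face.
- barrel: Teal pencil barrel, loose, about 30 g: a plain open tube 55 mm long, 24 mm outer and 16 mm inner diameter, standing upright on the turntable. Origin at the centre of its lower end, z along its axis.
- grip: Black rubber grip sleeve, loose, upright, 22 mm diameter, 40 mm high, bystander. Origin at the centre of its lower end.
- box: Brass trinket box with a latch, bystander, 48 x 73 x 43 mm. Origin at the centre of its underside.
- ramekin: Chipped white porcelain ramekin, bystander, 76 mm across, 42 mm high. Origin at the centre of its underside.
- susan: Round wooden turntable, does not turn (its brake is set), 400 mm across, top face 30 mm above its origin (and above the table). Jig, holder, barrel, grip sleeve, box and ramekin stand on it.
- mug: Blue mug on the table, bystander, 80 mm across, 95 mm high, origin at the centre of its underside.
- eraser: White eraser on the table, bystander, 22 x 55 x 14 mm, origin at the centre of its underside.
- leadjar: Small closed jar on the table, bystander, 52 mm across, 75 mm high, origin at the centre of its underside.
Mind the look-alikes: they are no part of the job. Of the things shaped like the barrel, the teal one is meant.

How it is judged:
By the outcome, as a careful person would: the job done as asked, in the order asked, and still so for the second after the job is handed in, with the robot touching nothing.
It also fails if it takes over 72 s, if anything falls off the work surface, if the arm or the gripper's body presses on something with over 40 N, if the wrist force passes 120 N, or if a joint passes its speed limit or range.

## Working session

There is one attempt and no reset: what is moved stays moved. The work goes in short steps, Python scripts to look and compute and a shell command to move; the robot and the scene stay as the last step left them, time stands still between calls to the robot, and variables do not carry over. Pictures are saved under pics/ and viewed, at most 10 in all, crops included, and the job is handed in when it is done.

```bash
ls; mkdir -p pics
python3 - <<'E'
from plant import get_obs, vision
import cv2,numpy as np
print(get_obs())
for n in("top","side"):
    c=vision.capture(n); print({k:v for k,v in c.items() if k!="pixels"})
    np.save(f"{n}.npy",c,allow_pickle=True)
    cv2.imwrite(f"pics/{n}0.png",c["pixels"][...,::-1])
E
```

```text
pics
{'time': 0.0, 'joint_positions': array([ 1.10602033e+00,  3.42730228e-01,  1.52500536e+00, -3.73127386e-05,
        1.27542501e+00, -1.45981289e-01]), 'dq': array([-0.00064342,  0.00044525,  0.0005213 , -0.00050932, -0.00164322,
        0.00071266]), 'tau': array([-8.62434317e-04, -4.31244385e+01, -2.44219422e+01,  7.15573551e-02,
        5.60223078e-02, -1.40201573e-04]), 'tool_pos': array([164.34043532, 498.18146112, 226.04515151]), 'tcp_rot': array([-3.14003620e+00, -1.92777444e-04,  2.82280869e+00]), 'contact_force': array([-0.20564912, -0.4367307 , -0.57744936]), 'moment': array([-0.00506047, -0.04824912,  0.04536322]), 'finger_force': 0.0, 'grip_width': 91.77519571919571}
{'vfov': 55.21614076134214, 'cx': 276.11815986852105, 'cy': 213.97507016548377, 'pose': array([[-1.67645409e-02,  9.97529929e-01, -6.82128342e-02,
         4.67865455e+02],
       [-9.99857491e-01, -1.68610158e-02, -8.38787167e-04,
        -2.69595064e+01],
       [-1.98685298e-03,  6.81890513e-02,  9.97670439e-01,
         1.21025347e+03],
       [ 0.00000000e+00,  0.00000000e+00,  0.00000000e+00,
         1.00000000e+00]])}
{'vfov': 49.52944690034067, 'cx': 278.9247110526521, 'cy': 208.8196469876708, 'pose': array([[ 9.80346380e-01,  1.37879404e-01, -1.41103665e-01,
         3.93899560e+02],
       [-1.96511573e-01,  7.45698808e-01, -6.36644712e-01,
        -6.68913219e+02],
       [ 1.74406411e-02,  6.51860842e-01,  7.58138026e-01,
         8.68553519e+02],
       [ 0.00000000e+00,  0.00000000e+00,  0.00000000e+00,
         1.00000000e+00]])}
```

View pics/top0.png

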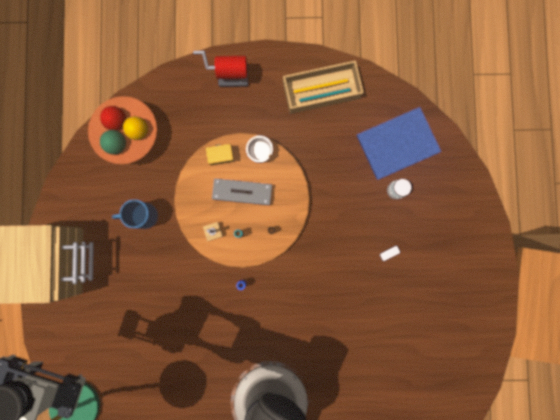

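View pics/side0.png

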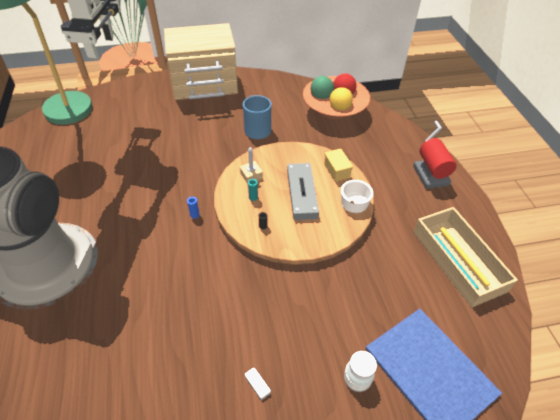

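Top view: jig (242,191), holder with tube (213,231), teal barrel (239,233), black grip (272,231), brass box (219,154), ramekin (260,149). There is a blue look-alike tube on the table at (241,286). Side view: tube (250,158), teal barrel (253,190), blue look-alike (194,208).

```bash
cat > h.py <<'E'
import numpy as np, cv2
from scipy.spatial.transform import Rotation as Ro
from plant import get_obs, vision
def R_of(o): return Ro.from_euler("xyz",o["tcp_rot"]).as_matrix()
def cap(n):
    o=get_obs(); c=vision.capture(n); c=dict(c)
    if n=="wrist":
        T=np.eye(4); T[:3,:3]=R_of(o); T[:3,3]=o["tool_pos"]; c["pose"]=T@c["T_tool_cam"]
    return c
def ray(c,u,v):
    f=210/np.tan(np.radians(c["vfov"])/2)
    d=np.array([(u-c["cx"])/f,-(v-c["cy"])/f,-1.]); P=c["pose"]
    return P[:3,3],P[:3,:3]@d
def onz(c,u,v,z):
    p,d=ray(c,u,v); return p+d*(z-p[2])/d[2]
def proj(c,p):
    f=210/np.tan(np.radians(c["vfov"])/2); P=c["pose"]
    q=P[:3,:3].T@(np.asarray(p,float)-P[:3,3]); return np.array([c["cx"]+f*q[0]/-q[2], c["cy"]-f*q[1]/-q[2]])
def plan(xyz,yaw):
    """tool-frame dp (m) and rotvec to pointing-down pose with yaw; half turn chosen nearest"""
    o=get_obs(); R=R_of(o)
    best=min(((yaw+k*np.pi) for k in(-2,-1,0,1,2)),key=lambda y:abs(y-o["tcp_rot"][2]))
    T=Ro.from_euler("xyz",[np.pi,0,best]).as_matrix()
    dp=R.T@(np.array(xyz)-o["tool_pos"])/1000
    print("dp",dp.round(4),"rot",Ro.from_matrix(R.T@T).as_rotvec().round(4),"t",round(o["time"],2))
E
python3 - <<'E'
from h import *
t=np.load("top.npy",allow_pickle=True).item(); s=np.load("side.npy",allow_pickle=True).item()
print(t.keys())
for n,u,v,z in(("jig",242,191,55),("holder",213,231,54),("barrel",239,233,85),("grip",272,231,70),("box",219,154,73),("ram",260,149,72),("susan",242,200,30),("tubetop",213,231,116)):print(n,onz(t,u,v,z).round())
for n,u,v,z in(("jig",303,190,55),("tubetop",251,149,122),("barrel",253,182,85),("grip",263,214,70)):print("side",n,onz(s,u,v,z).round())
c=cap("wrist");print({k:v for k,v in c.items() if k!="pixels"})
cv2.imwrite("pics/w0.png",c["pixels"][...,::-1])
E
```

```text
dict_keys(['pixels', 'vfov', 'cx', 'cy', 'pose'])
jig [615.  72.  55.]
holder [501. 157.  54.]
barrel [493.  79.  85.]
grip [498. -14.  70.]
box [721. 135.  73.]
ram [734.  17.  72.]
susan [592.  74.  30.]
tubetop [499. 147. 116.]
side jig [615.  63.  55.]
side tubetop [504. 159. 122.]
side barrel [495.  83.  85.]
side grip [504.  -7.  70.]
{'vfov': 70.68297634395418, 'cx': 280.3404653183149, 'cy': 204.98608369674054, 'T_tool_cam': array([[-1.04509375e-03,  9.54771069e-01,  2.97340065e-01,
         8.14264794e+01],
       [ 9.99999453e-01,  1.00749844e-03,  2.79689245e-04,
        -8.30667357e-01],
       [-3.25304538e-05,  2.97340195e-01, -9.54771600e-01,
        -1.57049940e+02],
       [ 0.00000000e+00,  0.00000000e+00,  0.00000000e+00,
         1.00000000e+00]]), 'pose': array([[ 3.14441323e-01, -9.06507410e-01, -2.81728541e-01,
         8.68777175e+01],
       [ 9.49276056e-01,  2.99875538e-01,  9.46024911e-02,
         5.23169823e+02],
       [-1.27436134e-03, -2.97185091e-01,  9.54819039e-01,
         3.83201190e+02],
       [ 0.00000000e+00,  0.00000000e+00,  0.00000000e+00,
         1.00000000e+00]])}
```

Run:
```python
from h import *
plan([530,100,210],np.pi)
```

```text
dp [-0.472  -0.2636  0.0164] rot [-1.100e-03 -3.000e-04 -3.188e-01] t 0.15
```

```bash
python3 -m pendant '{"dp":[[-0.12,-0.066,0.0],[-0.24,-0.132,0.0],[-0.36,-0.2,0.01],[-0.472,-0.264,0.016],[-0.472,-0.264,0.016],[-0.472,-0.264,0.016],[-0.472,-0.264,0.016],[-0.472,-0.264,0.016]],"rotation":[[0,0,-0.1],[0,0,-0.2],[0,0,-0.3],[0,0,-0.319],[0,0,-0.319],[0,0,-0.319],[0,0,-0.319],[0,0,-0.319]]}' 0.05
python3 - <<'E'
from h import *
plan([530,100,210],np.pi)
E
```

```text
time: 1.15
tool_pos: [503.4, 128.5, 212.2]
tcp_rot: [3.141, -0.0, 3.142]
contact_force: [0.2, 1.1, 0.9]
grip_width: 50.0
finger_force: 0.0
dp [-0.0266 -0.0285  0.0021] rot [ 0.0003 -0.0001 -0.    ] t 1.15
```

```bash
python3 -m pendant '{"dp":[[-0.027,-0.028,0.002],[-0.027,-0.028,0.002],[-0.027,-0.028,0.002]],"rotation":[[0,0,0],[0,0,0],[0,0,0]]}'
python3 - <<'E'
from h import *
c=cap("wrist"); np.save("w1.npy",c,allow_pickle=True)
cv2.imwrite("pics/w1.png",c["pixels"][...,::-1])
print(c["pose"].round(2))
E
```

```text
time: 1.52
tool_pos: [528.6, 102.7, 210.0]
tcp_rot: [3.141, -0.001, -3.142]
contact_force: [-0.1, 0.2, -1.0]
grip_width: 50.2
finger_force: 0.0
[[ 0.0000e+00 -9.6000e-01 -3.0000e-01  4.4718e+02]
 [ 1.0000e+00  0.0000e+00  0.0000e+00  1.0214e+02]
 [ 0.0000e+00 -3.0000e-01  9.6000e-01  3.6713e+02]
 [ 0.0000e+00  0.0000e+00  0.0000e+00  1.0000e+00]]
```

View pics/w1.png

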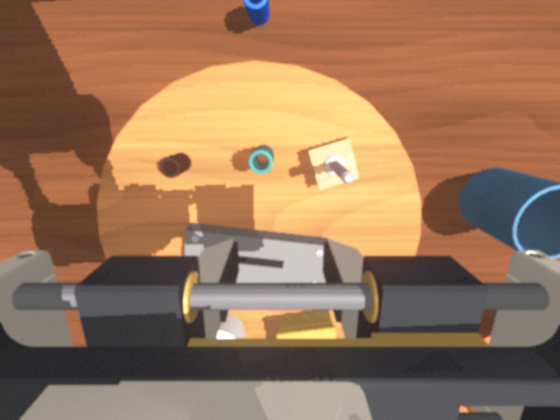

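Wrist view: black grip (173,165), teal barrel ring (261,160), holder with tube: base (332,163), top (346,177). Blue look-alike tube on table (257,12). The jig, near its edge at row 235, is hidden by the gripper, so I shift forward to see it.

```bash
python3 -m pendant '{"dp":[[-0.06,0.01,0],[-0.12,0.02,0],[-0.13,0.02,0],[-0.13,0.02,0],[-0.13,0.02,0]],"rotation":[[0,0,0],[0,0,0],[0,0,0],[0,0,0],[0,0,0]]}'
python3 - <<'E'
from h import *
c=cap("wrist"); np.save("w2.npy",c,allow_pickle=True)
cv2.imwrite("pics/w2.png",c["pixels"][...,::-1])
print(c["pose"].round(2))
E
```

```text
time: 2.2
tool_pos: [658.0, 122.9, 211.0]
tcp_rot: [3.141, -0.0, -3.141]
contact_force: [-0.8, 0.6, 0.2]
grip_width: 50.0
finger_force: 0.0
[[-0.0000e+00 -9.5000e-01 -3.0000e-01  5.7642e+02]
 [ 1.0000e+00 -0.0000e+00  0.0000e+00  1.2228e+02]
 [-0.0000e+00 -3.0000e-01  9.5000e-01  3.6805e+02]
 [ 0.0000e+00  0.0000e+00  0.0000e+00  1.0000e+00]]
```

View pics/w2.png

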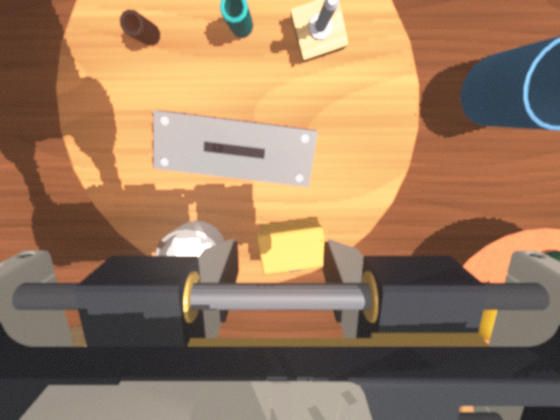

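View 2: jig with quad corners (155,110),(316,130),(308,186),(153,168), dark groove centred at (234,150). Barrel top (235,8), holder (320,30). Of the barrel-like things, teal (261,160 in view 1) fits; blue (257,12) is the wrong colour and on the table. The black grip at (173,165) isn't the one either. I'll confirm with a crop and measure.

Run:
```python
from h import *
w1=np.load("w1.npy",allow_pickle=True).item(); w2=np.load("w2.npy",allow_pickle=True).item()
a=w1["pixels"][110:210,220:380]; b=w2["pixels"][95:195,145:325]
im=np.vstack([cv2.resize(a,(640,400),interpolation=cv2.INTER_CUBIC)]); 
b=cv2.resize(w2["pixels"][0:80,220:380],(400,200),interpolation=cv2.INTER_CUBIC)
can=np.zeros((600,640,3),np.uint8); can[:400]=im; can[400:,:400]=b
cv2.imwrite("pics/crop1.png",can[...,::-1])
# groove & jig in w2
p=w2["pixels"]; hsv=cv2.cvtColor(p,cv2.COLOR_RGB2HSV)
m=np.zeros(p.shape[:2],np.uint8); m[125:175,180:290]=255
g=((p.max(2)<75)&(m>0)).astype(np.uint8); ys,xs=np.nonzero(g)
r=cv2.minAreaRect(np.c_[xs,ys].astype(np.float32)); print("groove px",r)
box=np.array([onz(w2,*q,55) for q in cv2.boxPoints(r)]); print(box.round(1))
j=((hsv[...,1]<60)&(hsv[...,2]>80)).astype(np.uint8); j[g>0]=1
m[:]=0; m[100:200,140:330]=1; j&=m
n,l,s,ce=cv2.connectedComponentsWithStats(j); k=1+np.argmax(s[1:,4]); print(s[k],ce[k])
ct=max(cv2.findContours((l==k).astype(np.uint8),0,1)[0],key=cv2.contourArea)
W=np.array([onz(w2,*q[0],55)[:2] for q in ct],np.float32); R=cv2.minAreaRect(W); print("jig",R, cv2.boxPoints(R).round(1))
ys,xs=np.nonzero(g);G=np.array([onz(w2,x,y,52)[:2] for x,y in zip(xs,ys)],np.float32);print("groove world",cv2.minAreaRect(G),G.mean(0))
# teal
for n,w in(("w1",w1),("w2",w2)):
    h=cv2.cvtColor(w["pixels"],cv2.COLOR_RGB2HSV); t=((h[...,0]>80)&(h[...,0]<98)&(h[...,1]>120)&(h[...,2]>60)).astype(np.uint8); t[:,400:]=0
    nn,l,s,ce=cv2.connectedComponentsWithStats(t); k=1+np.argmax(s[1:,4]); ys,xs=np.nonzero(l==k); print(n,"teal",s[k],ce[k],onz(w,*ce[k],85))
```

```text
groove px ((0.0, 0.0), (0.0, 0.0), 0.0)
[[ 478.3 -133.1   55. ]
 [ 478.3 -133.1   55. ]
 [ 478.3 -133.1   55. ]
 [ 478.3 -133.1   55. ]]
[ 154  111  163   75 9090] [232.90638064 148.21342134]
jig ((612.928955078125, 73.70780944824219), (166.0547637939453, 59.598812103271484), 82.93707275390625) [[573.1  -5. ]
 [632.3 -12.4]
 [652.7 152.4]
 [593.6 159.8]]Traceback (most recent call last):
  File "<stdin>", line 19, in <module>
cv2.error: OpenCV(4.12.0) /io/opencv/modules/imgproc/src/convhull.cpp:143: error: (-215:Assertion failed) total >= 0 && (depth == CV_32F || depth == CV_32S) in function 'convexHull'
```

View pics/crop1.png

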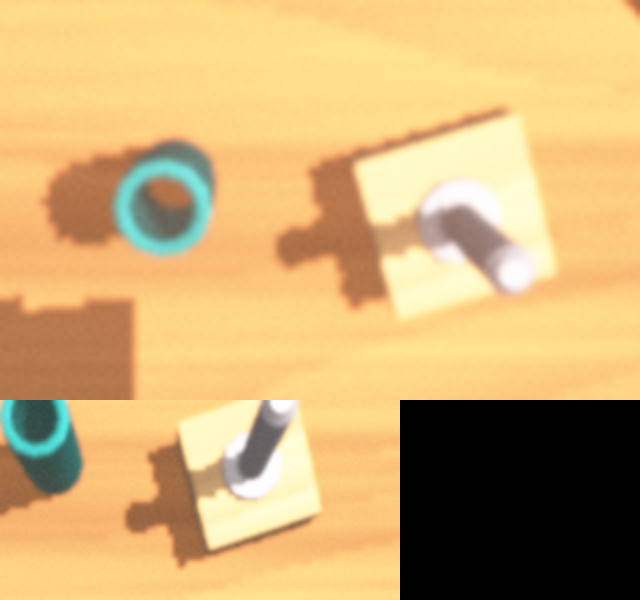

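The crop confirms the teal ring at (261,161) in view 1. The tube's top is at (348,177) and its collar centre at (334.6,164.6).

Run:
```python
from h import *
w1=np.load("w1.npy",allow_pickle=True).item(); w2=np.load("w2.npy",allow_pickle=True).item()
print("tubetop",onz(w1,348.4,177.1,124),"collar",onz(w1,334.6,164.6,58),"collar w2",onz(w2,320.6,27.6,58))
print("barrel w1",onz(w1,260.6,161.6,85),"w2",onz(w2,220+36/2.5-.4,18/2.5,85))
p=w2["pixels"]; sub=p[135:165,195:275].max(2); print(sub.min(), np.percentile(sub,[5,10,20,50]))
g=np.zeros(p.shape[:2],np.uint8); g[135:165,195:275]=sub<110
n,l,s,ce=cv2.connectedComponentsWithStats(g);k=1+np.argmax(s[1:,4]);print(s[k])
ys,xs=np.nonzero(l==k);G=np.array([onz(w2,x,y,54)[:2] for x,y in zip(xs,ys)],np.float32);print("groove",cv2.minAreaRect(G),G.mean(0))
# floor strip seen from w2 by axis: fit line
print(np.polyfit(G[:,1],G[:,0],1))
# holder centre
for n,w,(r0,r1,c0,c1) in(("w1",w1,(132,192,302,362)),):
    h=cv2.cvtColor(w["pixels"],cv2.COLOR_RGB2HSV);print(h[140,340],h[180,330],h[150,300],h[120,340])
```

```text
tubetop [498.22588646 158.98856875 124.        ] collar [498.73286329 159.05417846  58.        ] collar w2 [501.18261345 159.46252925  58.        ]
barrel w1 [491.28503722  83.32649016  85.        ] w2 [492.8096537   83.84848318  85.        ]
82 [ 97.  101.  125.8 207. ]
[205 143  58  14 398]
groove ((613.0924072265625, 73.321044921875), (60.30488586425781, 7.725827693939209), 83.43011474609375) [613.2755   72.53526]
[1.23771163e-01 6.04297142e+02]
[ 16 116 224] [ 27  52 255] [ 13 150 223] [ 21 119 254]
```

Run:
```python
from h import *
plan([499.5,159,150],np.pi-.123)
```

```text
dp [0.1587 0.0364 0.0612] rot [1.000e-04 3.000e-04 1.238e-01] t 2.25
```

```bash
python3 -m pendant '{"dp":[[0.06,0.014,0],[0.12,0.028,0],[0.159,0.0364,0.03],[0.159,0.0364,0.061],[0.159,0.0364,0.061],[0.159,0.0364,0.061],[0.159,0.0364,0.061]],"rotation":[[0,0,0.05],[0,0,0.1],[0,0,0.124],[0,0,0.124],[0,0,0.124],[0,0,0.124],[0,0,0.124]]}'
python3 - <<'E'
from h import *
plan([499.5,159,66],np.pi-.123)
c=cap("wrist"); np.save("w3.npy",c,allow_pickle=True)
print("tube top px",proj(c,[499.5,159,124]), "collar px",proj(c,[499.5,159,58]))
cv2.imwrite("pics/w3.png",cv2.resize(c["pixels"][140:400,150:410],(780,600))[...,::-1])
E
```

```text
time: 3.12
tool_pos: [501.3, 158.6, 150.7]
tcp_rot: [3.141, 0.002, 3.017]
contact_force: [-0.1, -0.8, -0.4]
grip_width: 50.2
finger_force: 0.0
dp [0.002  0.0001 0.0847] rot [ 0.0008  0.0025 -0.0012] t 3.12
tube top px [281.61007494 236.87667966] collar px [281.25519832 206.86369765]
```

View pics/w3.png

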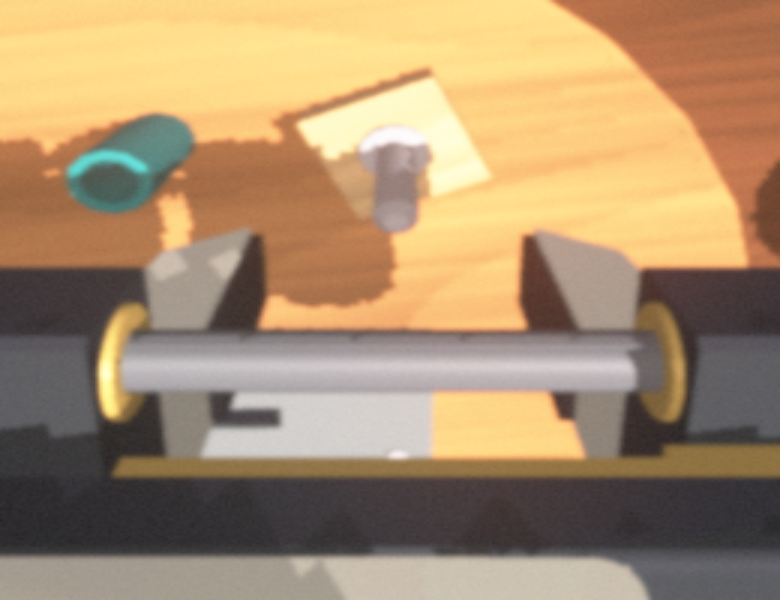

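View (in full px): tube top (282,234.5), collar (282,205), centred between the fingers. The barrel is clear to the left.

```bash
python3 -m pendant '{"dp":[[0.003,0,0.03],[0.003,0,0.06],[0.003,0,0.084],[0.003,0,0.084],[0.003,0,0.084]],"rotation":[[0,0.0025,0],[0,0.0025,0],[0,0.0025,0],[0,0.0025,0],[0,0.0025,0]]}' && python3 -m pendant '{"dp":[[0,0,0],[0,0,0],[0,0,0],[0,0,0]],"rotation":[[0,0,0],[0,0,0],[0,0,0],[0,0,0]]}' 0.008; python3 -c "
from h import *
o=get_obs();print(o['tool_pos'],o['tcp_rot'],o['contact_force'],o['moment'])"
```

```text
time: 3.8
tool_pos: [498.2, 159.2, 66.4]
tcp_rot: [3.141, -0.001, 3.018]
contact_force: [0.2, 0.6, 0.4]
grip_width: 49.9
finger_force: 0.0
time: 4.3
tool_pos: [497.4, 159.1, 65.5]
tcp_rot: [3.141, -0.002, 3.018]
contact_force: [-0.5, -0.4, 0.1]
grip_width: 14.4
finger_force: 0.0
[497.38708341 159.10559065  65.47611113] [ 3.14142516e+00 -2.27428416e-03  3.01778127e+00] [-0.51753041 -0.41976367  0.10466823] [-0.00179246  0.00369928 -0.01955078]
```

Still closing (14.4 mm); give it a few more rows, then lift.

```bash
python3 -m pendant '{"dp":[[0,0,0],[0,0,0],[0,0,0]],"rotation":[[0,0,0],[0,0,0],[0,0,0]]}' && python3 -m pendant '{"dp":[[0,0,-0.02],[0,0,-0.045],[0,0,-0.045],[0,0,-0.045]],"rotation":[[0,0,0],[0,0,0],[0,0,0],[0,0,0]]}'
python3 - <<'E'
from h import *
c=cap("wrist"); o=get_obs(); print(o["tool_pos"],o["contact_force"],o["moment"])
np.save("w4.npy",c,allow_pickle=True)
t=o["tool_pos"]; R=R_of(o)
for z in(-27,-39,59-19+0):  # tool-z coordinates unknown: tip expected 27 below TCP
    pass
tipz=t[2]-27.5
for n,h in(("tip",0),("coltop",20),("top",86)): print(n,proj(c,[t[0],t[1],tipz+h]))
cv2.imwrite("pics/w4.png",cv2.resize(c["pixels"][120:320,180:380],(600,600),interpolation=cv2.INTER_CUBIC)[...,::-1])
plan([613-0.124*20,73.5-20,90],np.pi-.123)
E
```

```text
time: 4.68
tool_pos: [497.4, 159.1, 65.4]
tcp_rot: [3.141, -0.002, 3.018]
contact_force: [-0.4, 0.9, 2.0]
grip_width: 10.8
finger_force: 30.0
time: 5.18
tool_pos: [496.9, 159.0, 109.5]
tcp_rot: [-3.141, -0.004, 3.018]
contact_force: [-0.6, -0.2, -0.9]
grip_width: 10.8
finger_force: 30.0
[496.77278136 158.96409147 109.28666848] [-0.22897153  0.09141373 -0.49832031] [ 0.02802529 -0.00434388 -0.03722925]
tip [281.41572636 238.7698633 ]
coltop [281.51797461 251.91544524]
top [282.08953507 325.39831514]
dp [-0.126  -0.0906  0.0188] rot [-0.0004 -0.0042 -0.0008] t 5.22
```

View pics/w4.png

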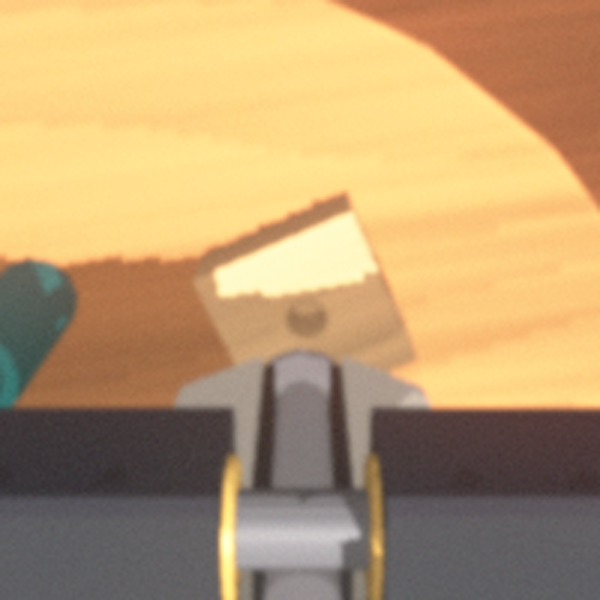

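Tube is held upright (collar edge at crop (302,350)); the empty holder hole shows at crop (307,316), full px (282.3,225.3).

Run:
```python
from h import *
c=np.load("w4.npy",allow_pickle=True).item()
print("hole",onz(c,282.3,225.3,54))
o=get_obs();t=o["tool_pos"];R=R_of(o)
for d in(-1,0,1,2): print(d,[proj(c,t+R@np.array([11+d,0,27.5-h])) for h in(16,20)])
```

```text
hole [497.78150099 159.61081926  54.        ]
-1 [array([281.48909907, 234.21747586]), array([281.5141483 , 236.81895204])]
0 [array([281.48917038, 232.7127177 ]), array([281.51426299, 235.28630922])]
1 [array([281.48924191, 231.20302732]), array([281.51437807, 233.748535  ])]
2 [array([281.48931368, 229.68838043]), array([281.51449354, 232.20560355])]
```

Run:
```python
from h import *
plan([615.1,98.2,90],np.pi-.123)
```

```text
dp [-0.125  -0.0457  0.0188] rot [-0.0004 -0.0042 -0.0008] t 5.22
```

```bash
python3 -m pendant '{"dp":[[-0.04,-0.015,0],[-0.08,-0.03,0],[-0.125,-0.0457,0.008],[-0.125,-0.0457,0.0185],[-0.125,-0.0457,0.0185],[-0.125,-0.0457,0.0185]],"rotation":[[0,-0.004,0],[0,-0.004,0],[0,-0.004,0],[0,-0.004,0],[0,-0.004,0],[0,-0.004,0]]}'
python3 - <<'E'
from h import *
c=cap("wrist"); o=get_obs(); print(o["tool_pos"],o["contact_force"],o["moment"])
np.save("w5.npy",c,allow_pickle=True)
plan([615.1,98.2,90],np.pi-.123)
cv2.imwrite("pics/w5.png",cv2.resize(c["pixels"][140:320,130:370],(800,600),interpolation=cv2.INTER_CUBIC)[...,::-1])
E
```

```text
time: 5.98
tool_pos: [614.8, 98.9, 91.3]
tcp_rot: [-3.142, 0.0, 3.019]
contact_force: [0.2, -0.6, -0.5]
grip_width: 10.4
finger_force: 30.0
[615.11054313  98.97891777  91.7763492 ] [ 0.18698572  0.25248969 -0.66059714] [-0.01592456  0.03526446  0.02206666]
dp [-0.0001 -0.0008  0.0018] rot [0.0001 0.0013 0.0001] t 6.03
```

View pics/w5.png

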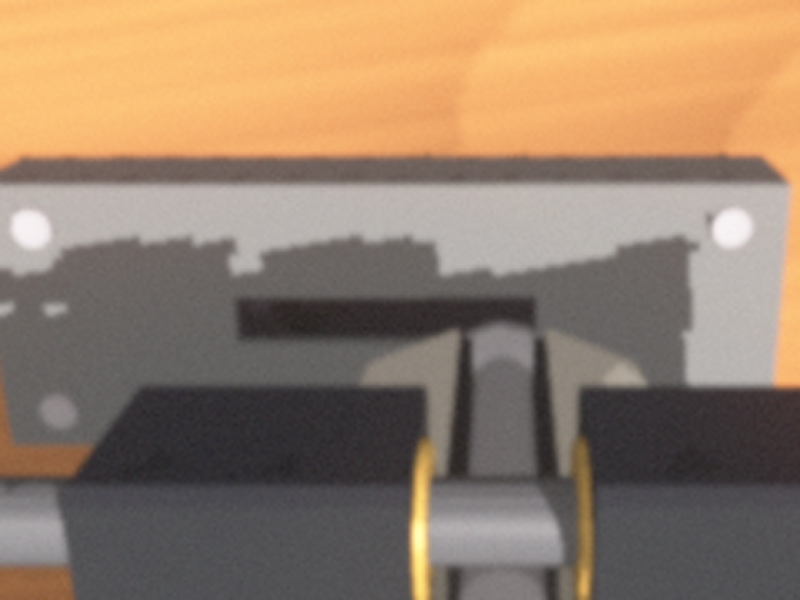

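The groove lies level in the picture (crop rows 298–338, columns 238–535), so the yaw is aligned. The collar edge is at crop (503,322), near the groove's right end.

Run:
```python
from h import *
c=np.load("w5.npy",allow_pickle=True).item(); o=get_obs();R=R_of(o);t=o["tool_pos"]
F=lambda u,v,z:(R.T@(onz(c,130+u/3.3333-.35,140+v/3.3333-.35,z)-t)).round(2)
for n,u,v,z in(("near",387,298,55),("far@55",387,338,55),("far floor",387,338,52),("left",238,318,53),("right",535,318,53),("collar edge bot",503,322,t[2]-11.5),("collar top",503,322,t[2]-7.5)): print(n,F(u,v,z))
```

```text
near [  4.06 -25.08  36.77]
far@55 [ -5.1  -25.41  36.78]
far floor [ -6.45 -25.8   39.78]
left [ -1.3  -57.4   38.77]
right [-1.38  6.18 38.78]
collar edge bot [ 9.44 -0.68 11.49]
collar top [11.16 -0.68  7.49]
```

```bash
python3 -m pendant '{"dp":[[0,0,0.005],[0,0,0.009],[0,0,0.009],[0,0,0.009]],"rotation":[[0,0,0],[0,0,0],[0,0,0],[0,0,0]]}'; python3 -m pendant '{"dp":[[0,0,0.001],[0,0,0.001]],"rotation":[[0,0,0],[0,0,0]]}'
```

```text
time: 6.52
tool_pos: [615.8, 98.3, 82.6]
tcp_rot: [3.141, 0.002, 3.018]
contact_force: [-0.4, -0.1, -0.4]
grip_width: 10.3
finger_force: 30.0
time: 6.78
tool_pos: [615.8, 98.2, 81.5]
tcp_rot: [3.142, 0.001, 3.018]
contact_force: [-0.4, 0.1, -0.2]
grip_width: 10.5
finger_force: 30.0
```

Already below the jig-top contact height (82.5), so the tip is in the groove.

```bash
python3 -m pendant '{"dp":[[0,0,0.001],[0,0,0.001]],"rotation":[[0,0,0],[0,0,0]]}'; python3 -m pendant '{"dp":[[0,0,0.0007],[0,0,0.0007]],"rotation":[[0,0,0],[0,0,0]]}';python3 -m pendant '{"dp":[[0,0,0.0005],[0,0,0.0005]],"rotation":[[0,0,0],[0,0,0]]}'
```

```text
time: 7.02
tool_pos: [615.8, 98.3, 80.4]
tcp_rot: [3.142, 0.001, 3.018]
contact_force: [-0.1, 0.3, -1.0]
grip_width: 10.7
finger_force: 30.0
time: 7.28
tool_pos: [615.8, 98.3, 79.7]
tcp_rot: [3.142, 0.001, 3.018]
contact_force: [0.5, 0.5, -0.7]
grip_width: 10.1
finger_force: 30.0
time: 7.52
tool_pos: [615.8, 98.3, 79.4]
tcp_rot: [3.141, 0.002, 3.018]
contact_force: [-0.9, 0.2, 0.7]
grip_width: 10.5
finger_force: 30.0
```

```bash
python3 -m pendant '{"dp":[[0,0,0.0005],[0,0,0.0005]],"rotation":[[0,0,0],[0,0,0]]}';python3 -m pendant '{"dp":[[0,0,0.0005],[0,0,0.0005]],"rotation":[[0,0,0],[0,0,0]]}'
```

```text
time: 7.78
tool_pos: [615.9, 98.3, 79.2]
tcp_rot: [3.141, 0.002, 3.018]
contact_force: [-0.6, -1.0, 3.4]
grip_width: 10.2
finger_force: 30.0
time: 8.02
tool_pos: [616.0, 98.3, 79.1]
tcp_rot: [3.141, 0.002, 3.018]
contact_force: [-1.7, -0.1, 7.0]
grip_width: 10.5
finger_force: 30.0
```

Contact at the floor (7 N, about 10 N/mm). I slide toward jig −y in 2 mm steps and watch for the force to vanish.

```bash
f(){ grep -E "pos|contact"|tr '\n' ' ';echo; }
python3 -m pendant '{"dp":[[0,-0.001,0],[0,-0.002,0]],"rotation":[[0,0,0],[0,0,0]]}'|f
python3 -m pendant '{"dp":[[0,-0.001,0],[0,-0.002,0]],"rotation":[[0,0,0],[0,0,0]]}'|f
python3 -m pendant '{"dp":[[0,-0.001,0],[0,-0.002,0]],"rotation":[[0,0,0],[0,0,0]]}'|f
```

```text
tool_pos: [616.0, 97.4, 79.1] contact_force: [-0.1, 3.5, 6.2] 
tool_pos: [615.8, 95.6, 79.1] contact_force: [-0.6, 5.7, 5.2] 
tool_pos: [615.6, 93.6, 79.1] contact_force: [-0.7, 4.8, 6.0]
```

```bash
f(){ grep -E "pos|contact"|tr '\n' ' ';echo; }
python3 -m pendant '{"dp":[[0,-0.001,0],[0,-0.002,0]],"rotation":[[0,0,0],[0,0,0]]}'|f
python3 -m pendant '{"dp":[[0,-0.001,0],[0,-0.002,0]],"rotation":[[0,0,0],[0,0,0]]}'|f
python3 -m pendant '{"dp":[[0,-0.001,0],[0,-0.002,0]],"rotation":[[0,0,0],[0,0,0]]}'|f
python3 -m pendant '{"dp":[[0,-0.001,0],[0,-0.002,0]],"rotation":[[0,0,0],[0,0,0]]}'|f
```

```text
tool_pos: [615.3, 91.6, 79.1] contact_force: [-0.8, 4.4, 6.6] 
tool_pos: [615.1, 89.6, 79.1] contact_force: [-1.3, 5.4, 6.1] 
tool_pos: [614.9, 87.7, 79.2] contact_force: [-0.9, 3.8, 6.5] 
tool_pos: [614.6, 85.6, 79.1] contact_force: [-0.7, 4.2, 6.0]
```

```bash
f(){ grep -E "pos|contact"|tr '\n' ' ';echo; }
python3 -m pendant '{"dp":[[0,-0.001,0],[0,-0.002,0]],"rotation":[[0,0,0],[0,0,0]]}'|f
python3 -m pendant '{"dp":[[0,-0.001,0],[0,-0.002,0]],"rotation":[[0,0,0],[0,0,0]]}'|f
python3 -m pendant '{"dp":[[0,-0.001,0],[0,-0.002,0]],"rotation":[[0,0,0],[0,0,0]]}'|f
python3 -m pendant '{"dp":[[0,-0.001,0],[0,-0.002,0]],"rotation":[[0,0,0],[0,0,0]]}'|f
```

```text
tool_pos: [614.3, 83.7, 79.1] contact_force: [0.1, 4.4, 6.1] 
tool_pos: [614.1, 81.7, 79.1] contact_force: [-0.1, 4.6, 6.5] 
tool_pos: [613.9, 79.7, 79.1] contact_force: [-0.5, 4.3, 6.0] 
tool_pos: [613.6, 77.7, 79.1] contact_force: [-0.3, 4.4, 5.1]
```

```bash
f(){ grep -E "pos|contact"|tr '\n' ' ';echo; }
python3 -m pendant '{"dp":[[0,-0.001,0],[0,-0.002,0]],"rotation":[[0,0,0],[0,0,0]]}'|f
python3 -m pendant '{"dp":[[0,-0.001,0],[0,-0.002,0]],"rotation":[[0,0,0],[0,0,0]]}'|f
python3 -m pendant '{"dp":[[0,-0.001,0],[0,-0.002,0]],"rotation":[[0,0,0],[0,0,0]]}'|f
python3 -m pendant '{"dp":[[0,-0.001,0],[0,-0.002,0]],"rotation":[[0,0,0],[0,0,0]]}'|f
```

```text
tool_pos: [613.4, 75.7, 79.1] contact_force: [-0.7, 4.2, 5.7] 
tool_pos: [613.1, 73.7, 79.1] contact_force: [-0.9, 4.8, 5.5] 
tool_pos: [612.9, 71.7, 79.2] contact_force: [-1.7, 3.2, 5.8] 
tool_pos: [612.6, 69.7, 79.1] contact_force: [-0.6, 5.3, 5.0]
```

```bash
f(){ grep -E "pos|contact"|tr '\n' ' ';echo; }
python3 -m pendant '{"dp":[[0,-0.001,0],[0,-0.002,0]],"rotation":[[0,0,0],[0,0,0]]}'|f
python3 -m pendant '{"dp":[[0,-0.001,0],[0,-0.002,0]],"rotation":[[0,0,0],[0,0,0]]}'|f
python3 -m pendant '{"dp":[[0,-0.001,0],[0,-0.002,0]],"rotation":[[0,0,0],[0,0,0]]}'|f
python3 -m pendant '{"dp":[[0,-0.001,0],[0,-0.002,0]],"rotation":[[0,0,0],[0,0,0]]}'|f
```

```text
tool_pos: [612.4, 67.8, 79.1] contact_force: [-0.6, 4.1, 5.6] 
tool_pos: [612.2, 65.7, 79.1] contact_force: [-1.2, 4.0, 6.0] 
tool_pos: [611.9, 63.8, 79.1] contact_force: [-0.7, 4.9, 5.5] 
tool_pos: [611.7, 61.8, 79.1] contact_force: [-1.1, 4.3, 5.4]
```

```bash
f(){ grep -E "pos|contact"|tr '\n' ' ';echo; }
python3 -m pendant '{"dp":[[0,-0.001,0],[0,-0.002,0]],"rotation":[[0,0,0],[0,0,0]]}'|f
python3 -m pendant '{"dp":[[0,-0.001,0],[0,-0.002,0]],"rotation":[[0,0,0],[0,0,0]]}'|f
python3 -m pendant '{"dp":[[0,-0.001,0],[0,-0.002,0]],"rotation":[[0,0,0],[0,0,0]]}'|f
python3 -m pendant '{"dp":[[0,-0.001,0],[0,-0.002,0]],"rotation":[[0,0,0],[0,0,0]]}'|f
```

```text
tool_pos: [611.2, 59.3, 78.8] contact_force: [-1.1, 1.8, 3.5] 
tool_pos: [610.3, 56.2, 77.7] contact_force: [-0.1, -0.7, -0.1] 
tool_pos: [610.3, 54.4, 78.1] contact_force: [-0.6, -0.1, -0.6] 
tool_pos: [610.2, 53.1, 78.4] contact_force: [0.2, 3.6, 1.3]
```

The pin dropped in: free between TCP y 56.2 and 54.4, so the hole centre is near y≈55.8. I go back 3 mm and lower gently.

```bash
f(){ grep -E "pos|contact"|tr '\n' ' ';echo; }
python3 -m pendant '{"dp":[[0,0.002,0],[0,0.003,0],[0,0.003,0]],"rotation":[[0,0,0],[0,0,0],[0,0,0]]}'|f
python3 -m pendant '{"dp":[[0,0,0.001],[0,0,0.001]],"rotation":[[0,0,0],[0,0,0]]}'|f
python3 -m pendant '{"dp":[[0,0,0.001],[0,0,0.001]],"rotation":[[0,0,0],[0,0,0]]}'|f
```

```text
tool_pos: [610.5, 55.6, 78.3] contact_force: [-0.5, 0.3, -0.1] 
tool_pos: [610.4, 55.6, 77.2] contact_force: [0.5, 0.0, -0.3] 
tool_pos: [610.5, 55.6, 76.2] contact_force: [0.4, 0.2, -0.4]
```

```bash
f(){ grep -E "pos|contact"|tr '\n' ' ';echo; }
python3 -m pendant '{"dp":[[0,0,0.001],[0,0,0.002],[0,0,0.002]],"rotation":[[0,0,0],[0,0,0],[0,0,0]]}'|f
python3 -m pendant '{"dp":[[0,0,0.001],[0,0,0.002],[0,0,0.002]],"rotation":[[0,0,0],[0,0,0],[0,0,0]]}'|f
```

```text
tool_pos: [610.5, 55.6, 74.2] contact_force: [-0.2, 0.5, -0.9] 
tool_pos: [610.5, 55.6, 72.2] contact_force: [0.5, -0.6, -0.3]
```

```bash
f(){ grep -E "pos|contact"|tr '\n' ' ';echo; }
python3 -m pendant '{"dp":[[0,0,0.001],[0,0,0.002],[0,0,0.002]],"rotation":[[0,0,0],[0,0,0],[0,0,0]]}'|f
python3 -m pendant '{"dp":[[0,0,0.001],[0,0,0.002],[0,0,0.002]],"rotation":[[0,0,0],[0,0,0],[0,0,0]]}'|f
python3 -m pendant '{"dp":[[0,0,0.001],[0,0,0.0015],[0,0,0.0015]],"rotation":[[0,0,0],[0,0,0],[0,0,0]]}'|f
python3 -m pendant '{"dp":[[0,0,0.0005],[0,0,0.0005]],"rotation":[[0,0,0],[0,0,0]]}'|f
```

```text
tool_pos: [610.5, 55.6, 70.2] contact_force: [-0.4, 0.6, 0.2] 
tool_pos: [610.5, 55.6, 68.2] contact_force: [-0.8, -0.1, -1.4] 
tool_pos: [610.5, 55.6, 66.7] contact_force: [-0.4, 0.0, -0.8] 
tool_pos: [610.5, 55.6, 66.4] contact_force: [-1.5, 1.1, 1.4]
```

```bash
f(){ grep -E "pos|contact"|tr '\n' ' ';echo; }
python3 -m pendant '{"dp":[[0,0,0.0005],[0,0,0.0005]],"rotation":[[0,0,0],[0,0,0]]}'|f
python3 -m pendant '{"dp":[[0,0,0.0004],[0,0,0.0004],[0,0,0.0004]],"rotation":[[0,0,0],[0,0,0],[0,0,0]]}'|f
```

```text
tool_pos: [610.6, 55.6, 66.4] contact_force: [-1.7, 1.1, 5.3] 
tool_pos: [610.6, 55.6, 66.4] contact_force: [-3.4, -0.0, 9.0]
```

Fully home, seated hard at z 66.4. Relieve, open, and lift clear.

```bash
python3 -m pendant '{"dp":[[0,0,-0.0006],[0,0,-0.0006]],"rotation":[[0,0,0],[0,0,0]]}' >/dev/null; python3 -m pendant '{"dp":[[0,0,0],[0,0,0],[0,0,0],[0,0,0]],"rotation":[[0,0,0],[0,0,0],[0,0,0],[0,0,0]]}' 0.045
python3 -m pendant '{"dp":[[0,0,-0.03],[0,0,-0.06],[0,0,-0.09],[0,0,-0.09],[0,0,-0.09]],"rotation":[[0,0,0],[0,0,0],[0,0,0],[0,0,0],[0,0,0]]}'
python3 - <<'E'
from h import *
c=cap("wrist"); np.save("w6.npy",c,allow_pickle=True)
o=get_obs();t=o["tool_pos"]
print("pred top",proj(c,[610.6+1,55.6,125]),"collar",proj(c,[611.6,55.6,59]))
cv2.imwrite("pics/w6.png",cv2.resize(c["pixels"][0:300,80:480],(800,600),interpolation=cv2.INTER_CUBIC)[...,::-1])
plan([492,83.5,145],np.pi-.123)
E
```

```text
time: 18.15
tool_pos: [610.5, 55.6, 65.8]
tcp_rot: [3.142, 0.001, 3.018]
contact_force: [-0.1, 0.2, -0.6]
grip_width: 43.1
finger_force: 0.0
time: 18.77
tool_pos: [609.9, 55.6, 155.1]
tcp_rot: [-3.142, 0.0, 3.018]
contact_force: [0.3, 0.3, -0.8]
grip_width: 45.0
finger_force: 0.0
pred top [281.72307217 239.7743998 ] collar [281.40803844 209.72403773]
dp [0.1202 0.0131 0.0097] rot [-0.0001 -0.0008 -0.0008] t 18.82
```

View pics/w6.png

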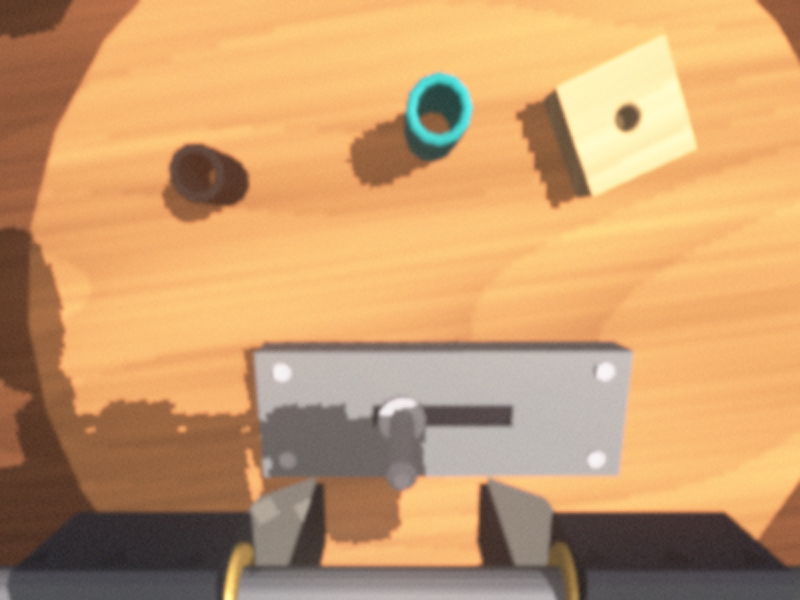

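Tube stands home (top (280.5,237.5), collar (281,208) full px); the teal barrel ring is at full px (299.5,55), untouched. Move above the barrel.

```bash
python3 -m pendant '{"dp":[[0.04,0.005,0],[0.08,0.01,0],[0.12,0.013,0.01],[0.12,0.013,0.01],[0.12,0.013,0.01],[0.12,0.013,0.01]],"rotation":[[0,0,0],[0,0,0],[0,0,0],[0,0,0],[0,0,0],[0,0,0]]}'
python3 - <<'E'
from h import *
w=np.load("w6.npy",allow_pickle=True).item()
print("tube top",onz(w,280.5,237.5,125),"collar",onz(w,281,208,59))
c=cap("wrist"); np.save("w7.npy",c,allow_pickle=True); o=get_obs(); print(o["tool_pos"])
h=cv2.cvtColor(c["pixels"],cv2.COLOR_RGB2HSV); print("pred ring",proj(c,[492,83.5,85]))
m=((h[...,0]>80)&(h[...,0]<98)&(h[...,1]>100)&(h[...,2]>40)).astype(np.uint8)
n,l,s,ce=cv2.connectedComponentsWithStats(m)
for k in range(1,n):
    if s[k,4]>60: print(s[k],ce[k])
cv2.imwrite("pics/w7.png",cv2.resize(c["pixels"][130:280,200:400],(800,600),interpolation=cv2.INTER_CUBIC)[...,::-1])
E
```

```text
time: 19.58
tool_pos: [494.1, 83.1, 145.7]
tcp_rot: [3.141, 0.002, 3.017]
contact_force: [-0.5, -0.3, -0.3]
grip_width: 44.9
finger_force: 0.0
tube top [609.81428345  54.97714045 125.        ] collar [609.9370714   55.43764519  59.        ]
[493.90601564  83.08833257 145.69851529]
pred ring [281.46940826 219.0234472 ]
[271 204  22   8 103] [281.55339806 207.66990291]
```

View pics/w7.png

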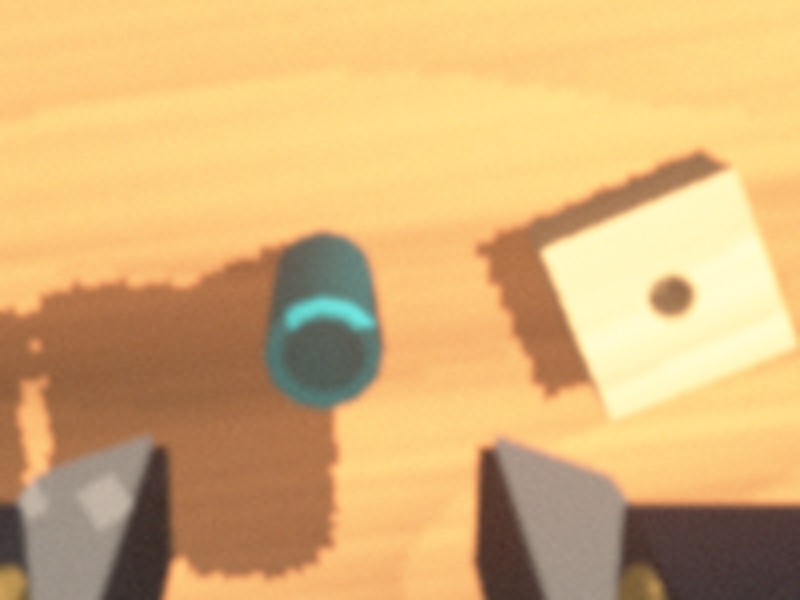

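Barrel ring centre at crop (323,352), full px (280.6,217.9), midway between the fingers.

Run:
```python
from h import *
c=np.load("w7.npy",allow_pickle=True).item(); b=onz(c,280.6,217.9,85); print(b)
plan([b[0],b[1],57],np.pi-.123)
```

```text
[490.98903777  82.94196348  85.        ]
dp [ 0.0031 -0.0005  0.0887] rot [ 0.0001  0.002  -0.0012] t 19.62
```

```bash
python3 -m pendant '{"dp":[[0.003,-0.0005,0.03],[0.003,-0.0005,0.06],[0.003,-0.0005,0.0885],[0.003,-0.0005,0.0885],[0.003,-0.0005,0.0885]],"rotation":[[0,0.002,0],[0,0.002,0],[0,0.002,0],[0,0.002,0],[0,0.002,0]]}' 0.038 && python3 -m pendant '{"dp":[[0,0,0],[0,0,0],[0,0,0],[0,0,0],[0,0,0]],"rotation":[[0,0,0],[0,0,0],[0,0,0],[0,0,0],[0,0,0]]}' 0.02
```

```text
time: 20.25
tool_pos: [491.0, 83.1, 58.1]
tcp_rot: [3.141, 0.001, 3.018]
contact_force: [-0.4, -0.7, -0.4]
grip_width: 37.9
finger_force: 0.0
time: 20.88
tool_pos: [490.7, 83.2, 58.2]
tcp_rot: [3.141, 0.002, 3.018]
contact_force: [-0.6, -0.8, 5.0]
grip_width: 23.2
finger_force: 30.0
```

Barrel gripped. Lift and move above the tube.

```bash
python3 -m pendant '{"dp":[[0,0,-0.04],[0,0,-0.08],[0,0,-0.114],[0,0,-0.114],[0,0,-0.114],[0,0,-0.114]],"rotation":[[0,0,0],[0,0,0],[0,0,0],[0,0,0],[0,0,0],[0,0,0]]}'
python3 - <<'E'
from h import *
plan([609.6,55.5,170],np.pi-.123)
E
```

```text
time: 21.62
tool_pos: [489.3, 83.2, 170.0]
tcp_rot: [-3.141, -0.003, 3.018]
contact_force: [-0.7, 0.6, -0.3]
grip_width: 23.6
finger_force: 30.0
dp [-0.1228 -0.0126 -0.0004] rot [-0.0003 -0.0032 -0.0008] t 21.62
```

```bash
python3 -m pendant '{"dp":[[-0.04,-0.004,0],[-0.08,-0.008,0],[-0.12,-0.0126,0],[-0.123,-0.0126,0],[-0.123,-0.0126,0],[-0.123,-0.0126,0],[-0.123,-0.0126,0]],"rotation":[[0,-0.003,0],[0,-0.003,0],[0,-0.003,0],[0,-0.003,0],[0,-0.003,0],[0,-0.003,0],[0,-0.003,0]]}'
python3 - <<'E'
from h import *
plan([609.6,55.5,150],np.pi-.123)
c=cap("wrist"); np.save("w8.npy",c,allow_pickle=True)
cv2.imwrite("pics/w8.png",cv2.resize(c["pixels"][160:340,180:380],(667,600),interpolation=cv2.INTER_CUBIC)[...,::-1])
E
```

```text
time: 22.5
tool_pos: [610.0, 55.8, 171.6]
tcp_rot: [3.142, 0.002, 3.018]
contact_force: [-0.5, 0.1, -0.2]
grip_width: 23.3
finger_force: 30.0
dp [ 0.0004 -0.0004  0.0216] rot [ 0.0001  0.0025 -0.0004] t 22.5
```

View pics/w8.png

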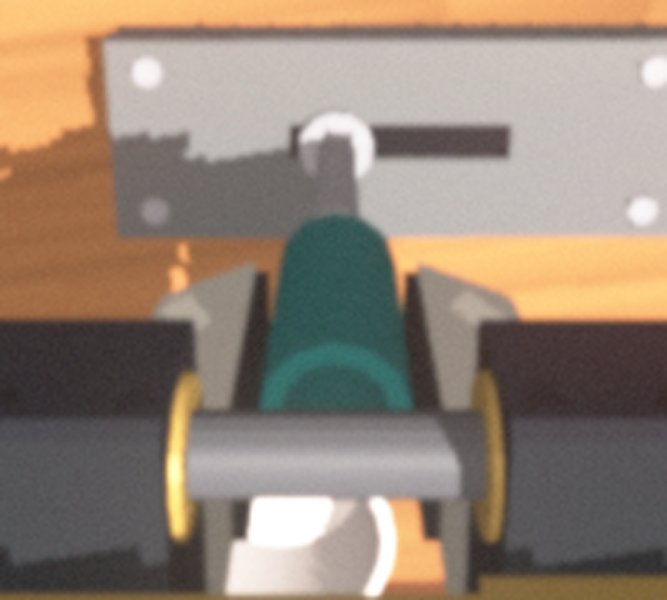

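The barrel (crop (337,215)) sits centrally over the tube (337,140), upright. That is all the picture views; the rest goes by force and numbers.

```bash
f(){ grep -E "pos|contact"|tr '\n' ' ';echo; }
python3 -m pendant '{"dp":[[0.0004,0,0.01],[0.0004,0,0.016],[0.0004,0,0.016]],"rotation":[[0,0.002,0],[0,0.002,0],[0,0.002,0]]}'|f
python3 -m pendant '{"dp":[[0,0,0.001],[0,0,0.002],[0,0,0.002]],"rotation":[[0,0,0],[0,0,0],[0,0,0]]}'|f
python3 -m pendant '{"dp":[[0,0,0.001],[0,0,0.002],[0,0,0.002]],"rotation":[[0,0,0],[0,0,0],[0,0,0]]}'|f
```

```text
tool_pos: [609.7, 55.5, 154.3] contact_force: [-0.0, 0.5, -0.6] 
tool_pos: [610.3, 55.5, 153.3] contact_force: [0.7, 0.2, -0.8] 
tool_pos: [610.2, 55.6, 151.2] contact_force: [0.4, 0.1, -0.2]
```

```bash
f(){ grep -E "pos|contact"|tr '\n' ' ';echo; }
python3 -m pendant '{"dp":[[0,0,0.002],[0,0,0.003],[0,0,0.003]],"rotation":[[0,0,0],[0,0,0],[0,0,0]]}'|f
python3 -m pendant '{"dp":[[0,0,0.002],[0,0,0.003],[0,0,0.003]],"rotation":[[0,0,0],[0,0,0],[0,0,0]]}'|f
```

```text
tool_pos: [610.2, 55.6, 148.1] contact_force: [-0.0, 0.2, 0.5] 
tool_pos: [610.2, 55.5, 145.1] contact_force: [0.4, -0.3, -0.5]
```

```bash
f(){ grep -E "pos|contact"|tr '\n' ' ';echo; }
python3 -m pendant '{"dp":[[0,0,0.003],[0,0,0.006],[0,0,0.01],[0,0,0.01]],"rotation":[[0,0,0],[0,0,0],[0,0,0],[0,0,0]]}'|f
python3 -m pendant '{"dp":[[0,0,0.005],[0,0,0.01],[0,0,0.015],[0,0,0.02],[0,0,0.02]],"rotation":[[0,0,0],[0,0,0],[0,0,0],[0,0,0],[0,0,0]]}'|f
```

```text
tool_pos: [609.9, 55.5, 134.8] contact_force: [0.2, -0.2, 0.3] 
tool_pos: [609.9, 55.6, 114.7] contact_force: [0.7, -0.6, 0.8]
```

```bash
f(){ grep -E "pos|contact"|tr '\n' ' ';echo; }
python3 -m pendant '{"dp":[[0,0,0.005],[0,0,0.01],[0,0,0.015],[0,0,0.02],[0,0,0.022],[0,0,0.022]],"rotation":[[0,0,0],[0,0,0],[0,0,0],[0,0,0],[0,0,0],[0,0,0]]}'|f
python3 -m pendant '{"dp":[[0,0,0.001],[0,0,0.002],[0,0,0.003],[0,0,0.003]],"rotation":[[0,0,0],[0,0,0],[0,0,0],[0,0,0]]}'|f
python3 -m pendant '{"dp":[[0,0,0.001],[0,0,0.001]],"rotation":[[0,0,0],[0,0,0]]}'|f
```

```text
tool_pos: [610.2, 55.5, 93.1] contact_force: [0.4, -1.0, -0.5] 
tool_pos: [610.2, 55.5, 90.2] contact_force: [-0.9, -0.2, 0.7] 
tool_pos: [610.2, 55.5, 89.2] contact_force: [0.2, 0.3, -2.0]
```

```bash
f(){ grep -E "pos|contact"|tr '\n' ' ';echo; }
python3 -m pendant '{"dp":[[0,0,0.001],[0,0,0.001]],"rotation":[[0,0,0],[0,0,0]]}'|f
python3 -m pendant '{"dp":[[0,0,0.0007],[0,0,0.0007]],"rotation":[[0,0,0],[0,0,0]]}'|f
python3 -m pendant '{"dp":[[0,0,0.0006],[0,0,0.0006]],"rotation":[[0,0,0],[0,0,0]]}'|f
```

```text
tool_pos: [610.2, 55.5, 88.2] contact_force: [-0.3, 0.6, 0.5] 
tool_pos: [610.2, 55.5, 87.5] contact_force: [0.2, 0.2, 0.8] 
tool_pos: [610.4, 55.5, 87.3] contact_force: [-0.1, 0.9, 3.2]
```

Contact with the collar at 87.3, as predicted (87.2). Release and lift.

```bash
python3 -m pendant '{"dp":[[0,0,0],[0,0,0],[0,0,0],[0,0,0]],"rotation":[[0,0,0],[0,0,0],[0,0,0],[0,0,0]]}' 0.05
python3 -m pendant '{"dp":[[0,0,-0.02],[0,0,-0.05],[0,0,-0.08],[0,0,-0.08],[0,0,-0.08]],"rotation":[[0,0,0],[0,0,0],[0,0,0],[0,0,0],[0,0,0]]}'
python3 - <<'E'
from h import *
c=cap("wrist"); o=get_obs(); print(o["tool_pos"])
print("pred tube top",proj(c,[609.9,55.2,125]),"barrel top",proj(c,[609.9,55.2,114]),"barrel bottom near",proj(c,[598,55.2,59]))
h=cv2.cvtColor(c["pixels"],cv2.COLOR_RGB2HSV)
m=((h[...,0]>78)&(h[...,0]<100)&(h[...,1]>90)).astype(np.uint8); m[:,380:]=0
n,l,s,ce=cv2.connectedComponentsWithStats(m)
print([ (s[k],ce[k].round(1)) for k in range(1,n) if s[k,4]>60])
cv2.imwrite("pics/w9.png",c["pixels"][...,::-1])
c=cap("side"); h=cv2.cvtColor(c["pixels"],cv2.COLOR_RGB2HSV)
m=((h[...,0]>80)&(h[...,0]<98)&(h[...,1]>100)).astype(np.uint8); n,l,s,ce=cv2.connectedComponentsWithStats(m)
print("side",[ (s[k],ce[k].round(1)) for k in range(1,n) if s[k,4]>40], proj(c,[610,55.5,59]),proj(c,[610,55.5,114]),proj(c,[610,55.5,125]))
E
```

```text
time: 28.3
tool_pos: [610.2, 55.6, 86.9]
tcp_rot: [3.141, 0.0, 3.018]
contact_force: [0.1, -0.0, 0.4]
grip_width: 49.6
finger_force: 0.0
time: 28.92
tool_pos: [609.7, 55.6, 166.0]
tcp_rot: [-3.142, -0.001, 3.018]
contact_force: [-0.2, 0.1, -0.4]
grip_width: 50.0
finger_force: 0.0
[609.480992    55.56906305 165.6120766 ]
pred tube top [280.9144576  231.69225735] barrel top [280.88956611 226.12684923] barrel bottom near [279.1916793  192.40680996]
[(array([267, 197,  28,  41, 387], dtype=int32), array([281.8, 213.8]))]
side [(array([300, 174,   9,  20, 136], dtype=int32), array([303.5, 184.5])), (array([435, 235,  43,  54,  85], dtype=int32), array([456.9, 262.5]))] [301.72947754 191.41146216] [303.03389568 175.38643638] [303.30714791 172.0294805 ]
```

```bash
python3 -c "
from plant import workorder
print(workorder.close_job())"
```

```text
the job is handed in; nothing more can be done
None
```

The job is handed in, at about 29 s of the 72 s: the tube stands fully home in the blind hole and the teal barrel is down on its collar, released; contact readings stayed around 9 N or less, but I viewed 11 pictures against the limit of 10.

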